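# Refill the pellet bin under the gnawing log

## Robot

A 6-joint arm with a two-finger parallel gripper is mounted at the origin on the work surface. World frame = base frame: x ahead of the robot, y to its left, z up, the work surface at z = 0. Lengths are in m, angles in rad, forces in N, time in s.
With the tool pointing down it reaches from about 0.3 to 0.775 m from the base axis. Payload 14.6 kg.
Tool frame: the origin (TCP) lies on the centre line of the jaws, within the pads' length; the fingertips stand 11 mm ahead of it and the grasp point (between the pads) lies 8 mm behind it; z points along the fingers, y is the line along which they close (so a half turn about z gives the same grasp; the last joint's range is limited). The gripper opens to 94 mm and grips with 3 to 60 N. Pads are 16 mm wide; open, the fingers measure 119 mm over their backs; the gripper's body (75 mm by 177 mm) begins 78 mm behind the grasp point.
Start: joints at [1.062, 0.3, 1.521, -0, 1.321, -0.067], TCP at [0.235, 0.497, 0.191] pointing down, gripper open.
Joint ranges: [-3.03, 3.03], [-0.79, 2.21], [0.23, 2.52], [-1.04, 4.18], [0, 3.07], [-2.55, 2.55]. Speed limits (rad/s): [2.22, 2.22, 2.57, 3.14, 3.14, 3.14].

## Interface

Orientations are given as a unit quaternion [x, y, z, w].
In Python, from rig import r gives the robot as it stands.
- The arm moves only by the tool move_arm, never from a script. Its argument "steps" is a list of rows, each a list of 3 entries, a list of its own where there are three numbers: the shift along the tool's x, y, z normalised to -1 to 1, where 1 is 0.3 m, then the turn, a rotation vector about the tool's x, y, z normalised to -1 to 1, where 1 is pi/4 rad, then the opening, from 0 (shut) to 1 (fully open). A call has 1 to 12 rows; each row shifts and turns the commanded pose from where the row before left it, along the tool's axes as they then stand; what a row does not reach is not made up. A row lasts 1/8 s, in which the tool goes at most 62.5 mm and 10.7 degrees, less where a joint would pass 70% of its speed; a pose out of reach is approached as far as the arm can. A call with a number of a shift or a turn outside -1 to 1 is refused whole. A call with a gripper value outside its range is refused whole. The fingers move at their own pace and stop on an object; "grip_force" is the grip in N (left out, the last holds). Time passes only in rows, so rows that do not move let the fingers close. It gives the time, the measured TCP pose, the force, the opening and the grip force at its end, in the units of the state.
- r.sense(): the state, without advancing time (a new reading comes with each control period).
- r.read_camera(name): name is "side" or "top"; returns a dict with "pixels" (480x640x3 uint8, red, green, blue), "z_map" (480x640 float32, m along the optical axis (not along the pixel's ray), 0 where there is no reading), "mtx" (3x3 intrinsics, pixels), "k1" (the pictures are not rectified: a ray, as slopes to the right and down, at radius r is drawn at 1 + k1 r^2 times it, then the intrinsics apply), "T" (4x4, takes a point from camera to world coordinates). Camera axes: x right, y down, z forward; pixel columns grow to the right and rows downward; lengths in m; the calibration is good to about 2 mm. A picture is of the moment at which its call begins.
- r.finish_job(): hands the job in; it is judged then, once.
The state is a dict: "clock": time; "q": joint angles; "qvel": joint speeds; "tau": joint torques, N m; "position": TCP position; "tool_rot": TCP orientation; "wrist_force": force on the tool from outside, world axes, zero at the start; "wrist_torque": the same for the moment, N m; "width": finger opening in m; "finger_force": force on a finger pad.
Only numpy, scipy, OpenCV 4.12 (cv2) and the standard library are available. Lean on these libraries where they do the work, as an engineer would, in place of code of your own. Each camera call takes 0.05 s, during which the arm holds its last target. There are 200 camera calls.

## Task

The gnawing log lying on the pellet bin is in the way: with the lid still shut, lift it off and set it down gently, flat side down, on the pull-out shelf. Then open the bin's lid all the way, tip all four feed blocks out of the tray into the bin, and stand the empty tray upright back on the bench top. Finally shut the lid fully; leave the dish, the nail clipper and the brush undisturbed, and drop neither the log nor the tray.

Things in the scene. Friction and masses are not known exactly. Their poses are not given: they have to be found in the camera images.
- bin: Grey plastic pellet bin, fixed to the bench: open-topped box 200 (x) x 220 (y) x 140 mm high, walls and floor 5 mm. Origin: centre of its underside; z up; its front with the lid handle faces -x, the lid's hinge lies along the top of its +x side.
- lid (a joint): Hinge angle of the white lid (204 x 226 mm plate, 10 mm thick, its top face 150 mm above the bench when shut): 0 = shut, grows as the front edge rises, stop at 1.45 = fully open. The stiff hinge stays where it is left (about 4 N at the handle moves it).
- lid_handle (a point): Middle of the round black bar handle on the lid: bar 12 mm thick, parallel to the bin's y, 78 mm free between its two posts, axis 35 mm above the lid's top face and 22 mm in from the lid's front edge. In the lid's frame (x, z like the bin's when shut) it lies at (-180, 0, 45) mm from lid_hinge.
- lid_hinge (a point): Middle of the lid's hinge axis, which runs along the bin's y: on the bin's +x top edge, 140 mm above the bench.
- log: Pine gnawing log, 150 mm long (its y axis), 44 mm wide (x), 46 mm high with a rounded top and a flat underside, 0.18 kg. Lies at the start flat on the lid behind the handle. Origin: centre of its flat underside; z up.
- shelf: Pull-out wooden shelf board, fixed, 300 (x) x 220 (y) mm, top 18 mm above the bench. A low cabinet 60 mm high stands against its -y edge. Origin: centre of its underside on the bench; z up. The clipper and brush lie on its +x half.
- shelf_free (a point): Middle of the free -x half of the shelf, on its top face; free area about 130 (x) x 210 (y) mm; axes as the shelf's.
- tray: Plywood feed tray, 120 (x) x 150 (y) mm, floor 6 mm, walls 6 mm thick and 35 mm high on three sides; its -y end is open, with no lip. A crossbar handle runs over it along x at mid-length, carried by posts at both sides. Origin: centre of its underside; z up. 0.2 kg empty; stands on the bench.
- tray_grip (a point): Middle of the tray's crossbar, 98 mm above the tray's underside; the bar is 14 mm thick (y), 26 mm high (z), 108 mm free between the posts (x). Axes as the tray's.
- block0: One of four alike tan feed blocks, 32 (x) x 60 (y) x 26 mm high, 45 g, loose in the tray at the start, long side along the tray's y. Origin: centre of its underside.
- block1: One of four alike tan feed blocks, 32 (x) x 60 (y) x 26 mm high, 45 g, loose in the tray at the start, long side along the tray's y. Origin: centre of its underside.
- block2: One of four alike tan feed blocks, 32 (x) x 60 (y) x 26 mm high, 45 g, loose in the tray at the start, long side along the tray's y. Origin: centre of its underside.
- block3: One of four alike tan feed blocks, 32 (x) x 60 (y) x 26 mm high, 45 g, loose in the tray at the start, long side along the tray's y. Origin: centre of its underside.
- dish: Bystander: cream glazed ceramic dish, 110 mm across, 45 mm high, on the bench. Origin: centre of its underside.
- clipper: Bystander: chrome plier-type nail clipper, about 130 mm long (x), 35 mm wide, 16 mm high, on the shelf. Origin: underside.
- brush: Bystander: folded aluminium hand brush, 50 (x) x 110 mm (y), 30 mm high, on the shelf. Origin: underside.
Mind the look-alikes: they are no part of the job. Of the things that look like the log, the largest one is meant.

How it is judged:
By the outcome, as a careful person would: the job done as asked, in the order asked, and still so for the second after the job is handed in, with the robot touching nothing.
It also fails if it takes over 72 s, if anything falls off the work surface, if the arm or the gripper's body presses on something with over 40 N, if the wrist force passes 120 N, or if a joint passes its speed limit or range.

## Working session

There is one attempt and no reset: what is moved stays moved. The work goes in short steps, Python scripts to look and compute and a tool call to move; the robot and the scene stay as the last step left them, time stands still between calls to the robot, and variables do not carry over. Pictures are saved under pics/ and viewed, at most 10 in all, crops included, and the job is handed in when it is done.

Besides the shell and the picture viewer there is one more tool, called as name(argument=value, ...), one argument or row to a line, values as JSON. move_arm: Moves the arm, as the interface text tells. Its arguments: {"type":"object","properties":{"steps":{"type":"array","items":{"type":"array"}},"grip_force":{"type":"number"}},"required":["steps"]}

```bash
ls; mkdir -p pics; cat > h.py <<'E'
import numpy as np,cv2
from rig import r
def cap(n):
    c=r.read_camera(n); return c
def save(c,f): cv2.imwrite(f,c["pixels"][:,:,::-1])
def pts(c):
    """world point of every pixel by depth"""
    h,w=c["z_map"].shape; K=np.array(c["mtx"]);T=np.array(c["T"])
    u,v=np.meshgrid(np.arange(w),np.arange(h))
    uv=np.stack([u,v],-1).reshape(-1,1,2).astype(np.float64)
    n=cv2.undistortPoints(uv,K,np.array([c["k1"],0,0,0.])).reshape(h,w,2)
    P=np.concatenate([n,np.ones((h,w,1))],-1)*c["z_map"][...,None]
    W=P@T[:3,:3].T+T[:3,3]; W[c["z_map"]==0]=np.nan
    return W
E
python3 - <<'E'
from h import *
for n in("top","side"):
    c=cap(n);save(c,f"pics/{n}0.png");np.savez(f"{n}0.npz",**c);print(n,c["T"],c["mtx"],c["k1"])
print(r.sense())
E
```

```text
pics
top [[ 0.02508065 -0.98628131  0.16315678  0.34536792]
 [-0.99959631 -0.02256288  0.01726668 -0.02355815]
 [-0.01334852 -0.16352398 -0.98644905  1.25571035]
 [ 0.          0.          0.          1.        ]] [[471.1254166    0.         322.46061757]
 [  0.         471.1254166  234.07239324]
 [  0.           0.           1.        ]] -0.08810659216367558
side [[-0.8879733  -0.26788173  0.37382188  0.07135926]
 [-0.45983108  0.50360625 -0.73139328  0.89849075]
 [ 0.00766786 -0.82135262 -0.57036925  0.84262978]
 [ 0.          0.          0.          1.        ]] [[492.58523128   0.         312.69296232]
 [  0.         492.58523128 235.08802635]
 [  0.           0.           1.        ]] 0.018065089428680965
{'clock': 0.1, 'q': array([ 1.06239472e+00,  3.00417503e-01,  1.52154143e+00,  1.15902532e-05,
        1.32066592e+00, -6.66061820e-02]), 'qvel': array([ 2.34795158e-04, -9.30284634e-04, -2.49534584e-03,  1.47916066e-03,
        5.25663237e-05, -1.72196382e-03]), 'tau': array([ 1.45116468e-03, -5.32649839e+01, -3.53285229e+01,  7.09751202e-02,
        2.35537381e-02, -7.11830330e-05]), 'position': array([0.23504026, 0.49697116, 0.1908325 ]), 'tool_rot': array([ 2.19106986e-01,  9.75700703e-01, -4.93319935e-04, -1.51727275e-04]), 'wrist_force': array([-0.34986602,  0.04856493, -0.17294279]), 'wrist_torque': array([0.00457891, 0.02588611, 0.00219266]), 'finger_force': 0.0, 'width': 0.09398287626274084}
```

View pics/top0.png

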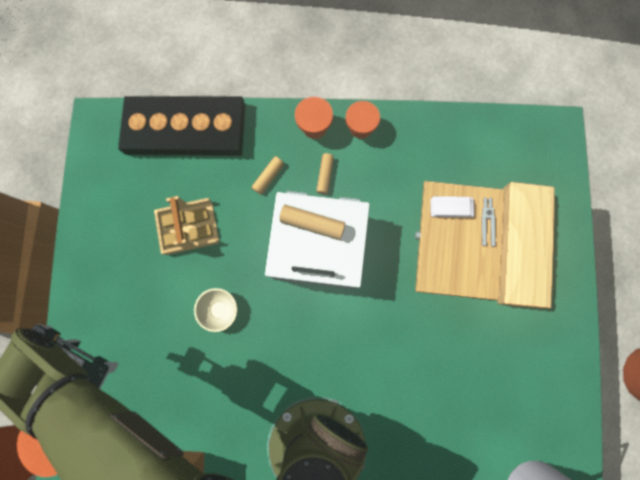

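View pics/side0.png

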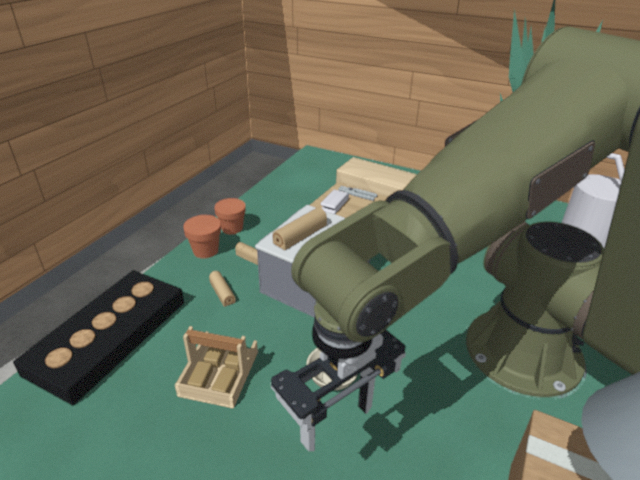

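The top picture shows the lid with log L1 (313,221), tray (187,225), dish (215,310), and shelf (485,245). The log candidates are L1, on the lid behind the handle (315,272), and two on the bench at (268,175) and (326,173). L1 is the largest and the only one on the lid, so it fits. I'll confirm it in a crop.

```bash
python3 - <<'E'
from h import *
D={n:dict(np.load(f"{n}0.npz")) for n in("top","side")}
W={n:pts(D[n]) for n in D}; np.savez("W0.npz",**W)
a=cv2.resize(D["top"]["pixels"][140:320,140:380],None,fx=2.2,fy=2.2,interpolation=3)
b=cv2.resize(D["side"]["pixels"][310:420,160:280],None,fx=3.6,fy=3.6,interpolation=3)
c=np.zeros((800,800,3),np.uint8)[:400]; 
b=cv2.resize(b,(270,247)); o=np.zeros((400,800,3),np.uint8); o[:a.shape[0],:a.shape[1]]=a[:400]; o[:247,530:]=b
cv2.imwrite("pics/crop0.png",o[:,:,::-1])
def rect(p,name):
    q=cv2.minAreaRect(p[:,:2].astype(np.float32)*1000); print(name,len(p),np.round(cv2.boxPoints(q)).tolist(),np.round(q[0],1),np.round(q[1],1),round(q[2],1),"z",np.round(np.nanpercentile(p[:,2],[2,50,98]),4))
def sel(n,box,zl,zh,f=None):
    u0,v0,u1,v1=box; w=W[n][v0:v1,u0:u1].reshape(-1,3); px=cv2.cvtColor(D[n]["pixels"],cv2.COLOR_RGB2HSV)[v0:v1,u0:u1].reshape(-1,3)
    m=(w[:,2]>zl)&(w[:,2]<zh)
    if f is not None: m&=f(px)
    return w[m]
wh=lambda p:(p[:,1]<40)&(p[:,2]>120)
br=lambda p:(p[:,1]>70)
rect(sel("top",(255,180,385,300),.14,.158,wh),"lid")
rect(sel("top",(255,180,385,300),.165,.25,br),"log")
rect(sel("top",(280,255,355,285),.165,.25,lambda p:p[:,2]<90),"handle")
rect(sel("top",(145,185,230,265),.085,.15),"traybar")
rect(sel("top",(145,185,230,265),.012,.05),"tray")
rect(sel("top",(190,280,245,340),.02,.07),"dish")
rect(sel("top",(405,170,510,310),.01,.025),"shelf")
rect(sel("top",(490,170,570,320),.05,.08),"cab")
rect(sel("top",(425,185,478,225),.026,.06),"brush")
rect(sel("top",(475,190,500,255),.025,.05),"clip")
rect(sel("side",(250,190,340,260),.165,.25,br),"log side")
rect(sel("side",(165,310,270,420),.085,.15),"bar side")
# profile of log
p=sel("top",(255,180,385,300),.165,.25,br); print(np.isnan(W["top"]).mean())
E
```

```text
lid 6578 [[404.0, -95.0], [615.0, -116.0], [637.0, 110.0], [426.0, 130.0]] [520.2   7.3] [226.6 211.9] 84.5 z [0.1455 0.1501 0.1544]
log 1057 [[513.0, -46.0], [550.0, -56.0], [590.0, 87.0], [553.0, 98.0]] [551.5  20.8] [149.1  38.9] 74.2 z [0.182  0.1932 0.199 ]
handle 54 [[428.0, -31.0], [433.0, -31.0], [445.0, 57.0], [440.0, 58.0]] [436.6  13.3] [89.4  5. ] 82.3 z [0.1876 0.1913 0.1957]
traybar 424 [[500.0, 367.0], [507.0, 337.0], [626.0, 364.0], [619.0, 395.0]] [562.8 365.9] [121.8  31.1] 13.0 z [0.0884 0.1094 0.1156]
tray 1562 [[486.0, 426.0], [521.0, 278.0], [639.0, 306.0], [604.0, 454.0]] [562.5 366. ] [121.9 152. ] 13.3 z [0.0134 0.0313 0.0395]
dish 741 [[281.0, 225.0], [389.0, 208.0], [406.0, 312.0], [299.0, 330.0]] [343.7 268.8] [106.1 109. ] 80.7 z [0.0206 0.0354 0.0489]
shelf 7866 [[375.0, -252.0], [375.0, -498.0], [715.0, -498.0], [714.0, -251.0]] [ 544.6 -374.7] [339.8 246.6] 0.1 z [0.0132 0.0186 0.0236]
cab 5621 [[365.0, -590.0], [686.0, -620.0], [697.0, -495.0], [377.0, -465.0]] [ 531.2 -542.5] [125.4 321.5] 84.7 z [0.0549 0.0606 0.0655]
brush 837 [[595.0, -291.0], [605.0, -405.0], [675.0, -400.0], [665.0, -285.0]] [ 634.9 -345.1] [ 70.4 115.3] 4.7 z [0.0272 0.0478 0.0528]
clip 449 [[528.0, -424.0], [529.0, -478.0], [672.0, -477.0], [671.0, -422.0]] [ 600.  -450.3] [142.8  54.4] 0.6 z [0.0254 0.0299 0.0362]
log side 904 [[506.0, -37.0], [544.0, -50.0], [592.0, 96.0], [554.0, 108.0]] [548.9  29.2] [152.9  39.9] 71.8 z [0.1661 0.1864 0.1961]
bar side 836 [[500.0, 371.0], [507.0, 339.0], [625.0, 367.0], [618.0, 398.0]] [562.6 368.7] [121.4  32.2] 13.1 z [0.0865 0.1053 0.1121]
0.0040462239583333335
```

View pics/crop0.png

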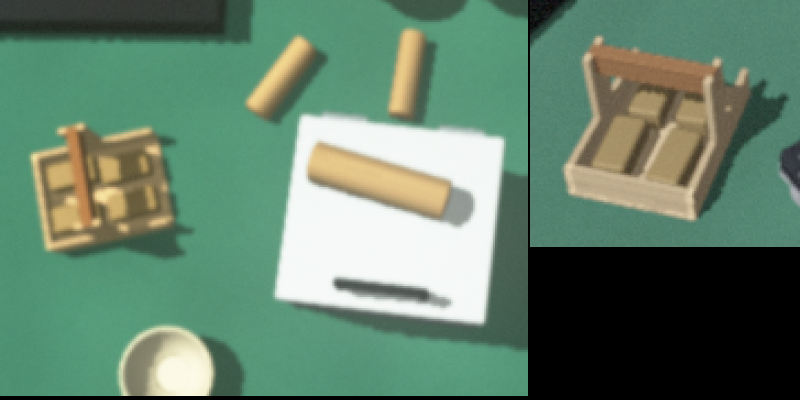

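The crop confirms L1: it's the largest log and the only one lying on the white lid. The tray's closed end is on its left (+y) side and the open end faces the bin, so the tray yaw is about +13°. Next I'll measure the shelf and write a small move calculator.

```bash
cat >> h.py <<'E'
from scipy.spatial.transform import Rotation as R
def down(psi,phi=0):
    """tool down, tool y at world angle psi deg; then turned phi deg about tool x"""
    a=np.radians(psi); y=np.array([np.cos(a),np.sin(a),0]); z=np.array([0,0,-1.]); x=np.cross(y,z)
    return R.from_matrix(np.stack([x,y,z],1))*R.from_euler('x',phi,degrees=True)
def go(p,rot=None,s=None):
    """delta in tool units: turn first (total), then shift along the new axes"""
    s=s or r.sense(); R0=R.from_quat(s["tool_rot"]); rot=rot or R0
    t=(R0.inv()*rot).as_rotvec()/(np.pi/4)
    d=np.array(p)-s["position"]
    print("turn",np.round(t,3),"shift old axes",np.round(R0.inv().apply(d)/.3,3),"new axes",np.round(rot.inv().apply(d)/.3,3))
def st():
    s=r.sense(); print("t",round(s["clock"],2),"p",np.round(s["position"],4),"q",np.round(s["q"],2),"F",np.round(s["wrist_force"],1),"w",round(s["width"],4),"ff",round(s["finger_force"],1))
E
python3 - <<'E'
from h import *
W=np.load("W0.npz")["top"];D=np.load("top0.npz");hsv=cv2.cvtColor(D["pixels"],cv2.COLOR_RGB2HSV)
# shelf +y edge and -x edge from rays on wood pixels, edges by hue transition
wood=(hsv[...,0]<28)&(hsv[...,1]>50)&(hsv[...,2]>100)
L=[];B=[]
for v in range(195,285,3):
    u=np.where(wood[v,405:460])[0]
    if len(u): L.append(W[v,405+u[0]+2])
for u in range(425,495,3):
    v=np.where(wood[250:320,u])[0]
    if len(v): B.append(W[250+v[-1]-2,u])
T=[]
for u in range(430,495,3):
    v=np.where(wood[170:250,u])[0]
    if len(v): T.append(W[170+v[0]+2,u])
for n,P in(("+y",L),("-x",B),("+x",T)):
    P=np.array(P);k=np.nanmedian(P[:,2]);P=P[abs(P[:,2]-.018)<.012]
    vx,vy,x,y=cv2.fitLine(P[:,:2].astype(np.float32),cv2.DIST_HUBER,0,.01,.01).ravel();print(n,len(P),round(float(k),4),"pt",round(float(x),4),round(float(y),4),"ang",round(float(np.degrees(np.arctan2(vy,vx))),1))
m=(W[...,2]>.05)&(W[...,2]<.07)&wood; v,u=np.where(m); print("cab edge pixels u",np.percentile(u[(v>230)&(v<250)],[1,99]))
P=W[230:250,490:515].reshape(-1,3);P=P[P[:,2]>.055];print("cab +y side y at x~.55",np.round(P[:,:2].mean(0),3),np.round(P[:,1].max(),3))
go((.550,.024,.26),down(-16.5))
E
```

```text
+y 30 0.0176 pt 0.5406 -0.2664 ang -4.9
-x 23 0.0187 pt 0.4019 -0.3506 ang 85.1
+x 22 0.0188 pt 0.6877 -0.3743 ang 84.7
cab edge pixels u [186.99 552.  ]
cab +y side y at x~.55 [ 0.539 -0.49 ] -0.479
turn [-1.000e-03  1.000e-03  1.804e+00] shift old axes [-1.623 -0.977 -0.23 ] new axes [-1.213  1.454 -0.231]
```

move_arm(
  steps=[
    [[0,0,-0.06],[0,0,0.2255],1],
    [[0,0,-0.06],[0,0,0.2255],1],
    [[0,0,-0.06],[0,0,0.2255],1],
    [[0,0,-0.051],[0,0,0.2255],1],
    [[0,0,0],[0,0,0.2255],1],
    [[0,0,0],[0,0,0.2255],1],
    [[0,0,0],[0,0,0.2255],1],
    [[0,0,0],[0,0,0.2255],1],
  ],
)

```text
clock: 1.1
position: [0.2351, 0.4971, 0.2603]
tool_rot: [0.803, 0.596, -0.0, 0.0]
wrist_force: [-0.1, -0.5, 0.4]
width: 0.094
finger_force: 0.0
```

move_arm(
  steps=[
    [[-0.0606,0.0727,0],[0,0,0],1],
    [[-0.121,0.145,0],[0,0,0],1],
    [[-0.121,0.145,0],[0,0,0],1],
    [[-0.121,0.145,0],[0,0,0],1],
    [[-0.121,0.145,0],[0,0,0],1],
    [[-0.121,0.145,0],[0,0,0],1],
    [[-0.121,0.145,0],[0,0,0],1],
    [[-0.121,0.145,0],[0,0,0],1],
    [[-0.121,0.145,0],[0,0,0],1],
    [[-0.121,0.145,0],[0,0,0],1],
    [[-0.0606,0.0727,0],[0,0,0],1],
    [[0,0,0],[0,0,0],1],
  ],
)

```text
clock: 2.6
position: [0.5496, 0.0242, 0.2598]
tool_rot: [0.802, 0.597, -0.001, -0.0]
wrist_force: [-0.1, 0.7, 0.3]
width: 0.0937
finger_force: 0.0
```

```bash
python3 - <<'E'
from h import *
st();go((.550,.024,.165),down(-16.5))
c=cap("side");save(c,"pics/s1.png")
E
```

```text
t 2.6 p [0.5496 0.0242 0.2598] q [-0.02  0.26  1.42 -0.    1.47  0.27] F [-0.1  0.7  0.3] w 0.0937 ff 0.0
turn [-0.002  0.001 -0.003] shift old axes [0.    0.002 0.316] new axes [-0.     0.001  0.316]
```

move_arm(
  steps=[
    [[0,0,0.1],[0,0,0],1],
    [[0,0,0.1],[0,0,0],1],
    [[0,0,0.07],[0,0,0],1],
    [[0,0,0.03],[0,0,0],1],
    [[0,0,0.014],[0,0,0],1],
    [[0,0,0],[0,0,0],1],
    [[0,0,0],[0,0,0],0.3],
    [[0,0,0],[0,0,0],0.3],
    [[0,0,0],[0,0,0],0.3],
    [[0,0,0],[0,0,0],0.3],
    [[0,0,0],[0,0,0],0.3],
  ],
  grip_force=25,
)

```text
clock: 4.03
position: [0.5494, 0.0255, 0.1665]
tool_rot: [0.801, 0.598, 0.0, 0.0]
wrist_force: [1.1, -0.4, 0.1]
width: 0.0475
finger_force: 0.5
```

move_arm(
  steps=[
    [[0,0,0],[0,0,0],0.3],
    [[0,0,0],[0,0,0],0.3],
    [[0,0,0],[0,0,0],0.3],
  ],
)

```text
clock: 4.4
position: [0.5493, 0.0255, 0.1664]
tool_rot: [0.801, 0.598, -0.0, -0.0]
wrist_force: [0.5, 0.0, -1.3]
width: 0.0408
finger_force: 23.8
```

```bash
python3 - <<'E'
from h import *
st();c=cap("top");save(c,"pics/t1.png")
E
```

```text
t 4.4 p [0.5493 0.0255 0.1664] q [-0.02  0.32  1.55 -0.    1.27  0.27] F [ 0.5  0.  -1.3] w 0.0408 ff 23.8
```

move_arm(
  steps=[
    [[0,0,-0.01],[0,0,0],0.3],
    [[0,0,-0.03],[0,0,0],0.3],
    [[0,0,-0.05],[0,0,0],0.3],
    [[0,0,-0.08],[0,0,0],0.3],
    [[0,0,-0.06],[0,0,0],0.3],
    [[0,0,-0.03],[0,0,0],0.3],
    [[0,0,0],[0,0,0],0.3],
  ],
  grip_force=32,
)

```text
clock: 5.32
position: [0.5494, 0.0256, 0.245]
tool_rot: [0.801, 0.598, 0.0, 0.0]
wrist_force: [-0.5, -0.0, -1.9]
width: 0.04
finger_force: 30.2
```

```bash
python3 - <<'E'
from h import *
st();go((.466,-.364,.245),down(-5))
c=cap("side");save(c,"pics/s2.png")
E
```

```text
t 5.33 p [0.5494 0.0256 0.245 ] q [-0.02  0.26  1.44  0.    1.43  0.27] F [-0.5 -0.  -1.9] w 0.04 ff 30.2
turn [ 0.001 -0.    -0.255] shift old axes [-1.324  0.102 -0.   ] new axes [-1.318 -0.164  0.   ]
```

View pics/s2.png

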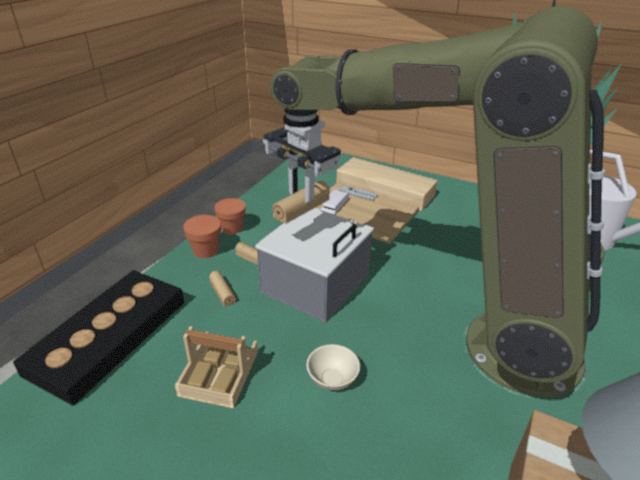

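The picture shows the log held level in the jaws at (300,203), clear of the shut lid. Wrist force is -1.9 N, which matches its weight.

move_arm(
  steps=[
    [[0,0,0],[0,0,-0.085],0.3],
    [[0,0,0],[0,0,-0.085],0.3],
    [[-0.05,-0.006,0],[0,0,-0.085],0.3],
    [[-0.15,-0.019,0],[0,0,0],0.3],
    [[-0.18,-0.023,0],[0,0,0],0.3],
    [[-0.18,-0.023,0],[0,0,0],0.3],
    [[-0.18,-0.023,0],[0,0,0],0.3],
    [[-0.18,-0.023,0],[0,0,0],0.3],
    [[-0.18,-0.022,0],[0,0,0],0.3],
    [[-0.15,-0.019,0],[0,0,0],0.3],
    [[-0.068,-0.008,0],[0,0,0],0.3],
    [[0,0,0],[0,0,0],0.3],
  ],
)

```text
clock: 6.88
position: [0.4638, -0.3641, 0.2436]
tool_rot: [0.738, 0.675, -0.0, -0.001]
wrist_force: [-1.3, 0.5, -2.5]
width: 0.0404
finger_force: 30.2
```

```bash
python3 - <<'E'
from h import *
st();go((.466,-.364,.038),down(-5))
c=cap("top");save(c,"pics/t2.png");W=pts(c)
hsv=cv2.cvtColor(c["pixels"],cv2.COLOR_RGB2HSV)
for n,z0,z1,b in(("brush",.03,.06,(425,185,478,225)),):
    u0,v0,u1,v1=b;w=W[v0:v1,u0:u1].reshape(-1,3);print(n,np.nanmean(w[(w[:,2]>z0)&(w[:,2]<z1)],0))
E
```

```text
t 6.88 p [ 0.4638 -0.3641  0.2436] q [-0.73  0.36  1.32  0.    1.46 -0.64] F [-1.3  0.5 -2.5] w 0.0404 ff 30.2
turn [-0.001 -0.001 -0.002] shift old axes [0.    0.008 0.685] new axes [0.001 0.007 0.685]
brush [ 0.62750253 -0.34401468  0.04724677]
```

View pics/t2.png

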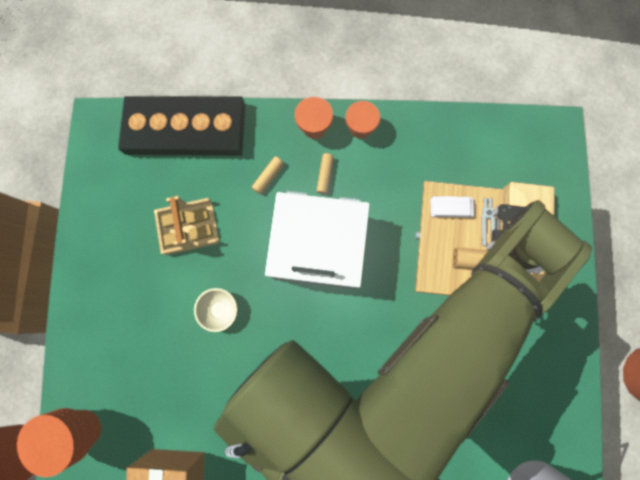

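The top picture shows the log's +y end at (455,258) over the free half of the shelf. The brush at (452,207) and clipper at (488,222) are untouched.

move_arm(
  steps=[
    [[0,0.004,0.06],[0,0,0],0.3],
    [[0,0.004,0.12],[0,0,0],0.3],
    [[0,0,0.12],[0,0,0],0.3],
    [[0,0,0.12],[0,0,0],0.3],
    [[0,0,0.12],[0,0,0],0.3],
    [[0,0,0.08],[0,0,0],0.3],
    [[0,0,0.04],[0,0,0],0.3],
    [[0,0,0.02],[0,0,0],0.3],
    [[0,0,0.005],[0,0,0],0.3],
    [[0,0,0],[0,0,0],0.3],
  ],
)

```text
clock: 8.18
position: [0.4668, -0.3642, 0.0396]
tool_rot: [0.737, 0.676, 0.0, 0.001]
wrist_force: [-0.0, -0.4, -2.5]
width: 0.0403
finger_force: 30.2
```

move_arm(
  steps=[
    [[0,0,0.004],[0,0,0],0.3],
    [[0,0,0.004],[0,0,0],0.3],
    [[0,0,0.003],[0,0,0],0.3],
    [[0,0,0],[0,0,0],0.3],
  ],
)

```text
clock: 8.68
position: [0.4665, -0.3639, 0.0356]
tool_rot: [0.737, 0.675, 0.0, -0.0]
wrist_force: [-0.1, -0.5, -2.6]
width: 0.0401
finger_force: 30.2
```

move_arm(
  steps=[
    [[0,0,0.003],[0,0,0],0.3],
    [[0,0,0.003],[0,0,0],0.3],
    [[0,0,0],[0,0,0],0.3],
  ],
)

```text
clock: 9.05
position: [0.4666, -0.364, 0.0344]
tool_rot: [0.737, 0.675, -0.0, 0.0]
wrist_force: [-2.1, 1.7, 4.3]
width: 0.0401
finger_force: 31.3
```

Contact with the shelf came at the expected height. I'll release and retreat.

move_arm(
  steps=[
    [[0,0,0],[0,0,0],0.55],
    [[0,0,0],[0,0,0],0.7],
    [[0,0,0],[0,0,0],0.9],
    [[0,0,0],[0,0,0],0.9],
    [[0,0,-0.03],[0,0,0],0.9],
    [[0,0,-0.1],[0,0,0],0.9],
    [[0,0,-0.15],[0,0,0],0.9],
    [[0,0,-0.15],[0,0,0],0.9],
    [[0,0,-0.15],[0,0,0],0.7],
    [[0,0,-0.15],[0,0,0],0.6],
    [[0,0,-0.1],[0,0,0],0.5],
    [[0,0,0],[0,0,0],0.5],
  ],
)

```text
clock: 10.55
position: [0.4669, -0.3643, 0.2856]
tool_rot: [0.737, 0.675, 0.0, 0.002]
wrist_force: [-0.0, 0.1, -0.6]
width: 0.049
finger_force: 0.0
```

```bash
python3 - <<'E'
from h import *
st();go((.439,.0145,.25),down(-5.7))
for n in("top","side"):
    c=cap(n);W=pts(c);hsv=cv2.cvtColor(c["pixels"],cv2.COLOR_RGB2HSV)
    m=(W[...,2]>.035)&(W[...,2]<.08)&(hsv[...,1]>70)&(abs(W[...,0]-.46)<.09)&(W[...,1]>-.46)&(W[...,1]<-.25)
    p=W[m];q=cv2.minAreaRect(p[:,:2].astype(np.float32)*1000);print(n,len(p),q,np.percentile(p[:,2],98))
    m=(W[...,2]>.165)&(W[...,2]<.21)&(hsv[...,2]<90)&(abs(W[...,0]-.44)<.04)&(abs(W[...,1])<.1)
    p=W[m]
    if len(p)>9:q=cv2.minAreaRect(p[:,:2].astype(np.float32)*1000);print("handle",len(p),q,np.percentile(p[:,2],[5,98]))
    m=(W[...,2]>.14)&(W[...,2]<.158)&(hsv[...,1]<40)&(hsv[...,2]>120)&(abs(W[...,0]-.52)<.15)&(abs(W[...,1])<.16)
    p=W[m];q=cv2.minAreaRect(p[:,:2].astype(np.float32)*1000);print("lid",len(p),q,np.median(p[:,2]))
E
```

```text
t 10.55 p [ 0.4669 -0.3643  0.2856] q [-0.72  0.34  1.25 -0.    1.55 -0.64] F [-0.   0.1 -0.6] w 0.049 ff 0.0
turn [0.005 0.003 0.015] shift old axes [ 1.25  -0.204  0.115] new axes [ 1.247 -0.218  0.119]
top 769 ((467.103271484375, -351.77447509765625), (126.79768371582031, 45.12880325317383), 85.4750747680664) 0.0679164146634751
lid 7858 ((520.2527465820312, 7.351409912109375), (226.61849975585938, 211.86871337890625), 84.4487533569336) 0.15009122213088877
side 493 ((461.6878967285156, -363.1813049316406), (160.928955078125, 42.148841857910156), 84.09130859375) 0.06507716181767656
handle 137 ((436.28961181640625, 22.486507415771484), (98.31657409667969, 8.963584899902344), 83.97624206542969) [0.16858533 0.19135376]
lid 4305 ((520.12158203125, 11.725532531738281), (229.34713745117188, 213.7965850830078), 83.4722900390625) 0.14885087325550916
```

move_arm(
  steps=[
    [[0.06,-0.01,0],[0,0,0.015],0.5],
    [[0.15,-0.026,0],[0,0,0],0.5],
    [[0.2,-0.035,0],[0,0,0],0.5],
    [[0.2,-0.035,0],[0,0,0],0.5],
    [[0.2,-0.035,0],[0,0,0],0.5],
    [[0.2,-0.035,0],[0,0,0],0.5],
    [[0.15,-0.026,0.05],[0,0,0],0.5],
    [[0.087,-0.015,0.08],[0,0,0],0.5],
    [[0,0,0.08],[0,0,0],0.5],
    [[0,0,0.05],[0,0,0],0.5],
    [[0,0,0],[0,0,0],0.5],
  ],
)

```text
clock: 12.02
position: [0.4381, 0.0145, 0.2038]
tool_rot: [0.742, 0.671, -0.001, -0.001]
wrist_force: [0.2, 0.0, 0.3]
width: 0.0474
finger_force: 0.0
```

```bash
python3 - <<'E'
from h import *
st();go((.438,.0145,.177),down(-5.7))
E
```

```text
t 12.03 p [0.4381 0.0145 0.2038] q [-0.05  0.04  1.8  -0.    1.31  0.05] F [0.2 0.  0.3] w 0.0474 ff 0.0
turn [-0.003  0.    -0.001] shift old axes [ 0.    -0.     0.089] new axes [-0.    -0.     0.089]
```

move_arm(
  steps=[
    [[0,0,0.05],[0,0,0],0.5],
    [[0,0,0.03],[0,0,0],0.5],
    [[0,0,0.009],[0,0,0],0.4],
    [[0,0,0],[0,0,0],0.3],
    [[0,0,0],[0,0,0],0.05],
    [[0,0,0],[0,0,0],0.05],
    [[0,0,0],[0,0,0],0.05],
    [[0,0,0],[0,0,0],0.05],
    [[0,0,0],[0,0,0],0.05],
  ],
  grip_force=25,
)

```text
clock: 13.15
position: [0.4386, 0.0147, 0.1782]
tool_rot: [0.741, 0.671, 0.0, 0.0]
wrist_force: [-0.5, -0.5, -0.2]
width: 0.0044
finger_force: 0.0
```

```bash
python3 - <<'E'
from h import *
st()
s=r.sense();p0=s["position"]
# arc in tool-y/z: tool y ~ bin +x, tool z down
for dx,dz in((-180,45),):
    prev=np.array([dx,dz],float); tot=0
    for k in range(1,25):
        th=1.45*k/24
        c=np.array([-180*np.cos(th)+45*np.sin(th),180*np.sin(th)+45*np.cos(th)])
        d=(c-prev)/300; print(k,round(th,2),np.round(c,0),"step y %.3f z %.3f"%(d[0],-d[1])); prev=c
E
```

```text
t 13.15 p [0.4386 0.0147 0.1782] q [-0.05  0.06  1.83 -0.    1.25  0.05] F [-0.5 -0.5 -0.2] w 0.0044 ff 0.0
1 0.06 [-177.   56.] step y 0.010 z -0.036
2 0.12 [-173.   66.] step y 0.012 z -0.035
3 0.18 [-169.   77.] step y 0.014 z -0.034
4 0.24 [-164.   87.] step y 0.016 z -0.034
5 0.3 [-158.   97.] step y 0.018 z -0.032
6 0.36 [-152.  106.] step y 0.020 z -0.031
7 0.42 [-146.  115.] step y 0.022 z -0.030
8 0.48 [-138.  123.] step y 0.024 z -0.029
9 0.54 [-131.  132.] step y 0.026 z -0.027
10 0.6 [-123.  139.] step y 0.027 z -0.026
11 0.66 [-114.  146.] step y 0.029 z -0.024
12 0.72 [-105.  153.] step y 0.030 z -0.022
13 0.79 [-95. 159.] step y 0.031 z -0.020
14 0.85 [-86. 165.] step y 0.033 z -0.018
15 0.91 [-76. 169.] step y 0.034 z -0.016
16 0.97 [-65. 174.] step y 0.035 z -0.014
17 1.03 [-55. 177.] step y 0.035 z -0.012
18 1.09 [-44. 180.] step y 0.036 z -0.010
19 1.15 [-33. 183.] step y 0.037 z -0.008
20 1.21 [-22. 184.] step y 0.037 z -0.005
21 1.27 [-11. 185.] step y 0.037 z -0.003
22 1.33 [  1. 186.] step y 0.037 z -0.001
23 1.39 [ 12. 185.] step y 0.037 z 0.001
24 1.45 [ 23. 184.] step y 0.037 z 0.004
```

Width is 4.4 mm with no force, so the bar isn't between the pads. I'll take a look.

```bash
python3 - <<'E'
from h import *
a=cap("side");b=cap("top")
o=np.hstack([cv2.resize(a["pixels"][150:330,240:400],(400,450),interpolation=3),cv2.resize(b["pixels"][190:340,250:390],(400,450),interpolation=3)])
cv2.imwrite("pics/c3.png",o[:,:,::-1])
W=pts(a);hsv=cv2.cvtColor(a["pixels"],cv2.COLOR_RGB2HSV)
d=hsv[...,2]<60
# handle bar: pixels dark in the region of original handle
v,u=np.where(d[220:260,325:365]);p=W[v+220,u+325];k=(p[:,2]>.155)&(p[:,2]<.2);p=p[k];print(len(p));print(np.round(np.c_[p][np.argsort(p[:,1])][::max(1,len(p)//20)],3))
E
```

```text
106
[[ 0.43  -0.026  0.183]
 [ 0.431 -0.024  0.166]
 [ 0.429 -0.024  0.181]
 [ 0.436 -0.023  0.171]
 [ 0.432 -0.022  0.167]
 [ 0.432 -0.021  0.173]
 [ 0.429 -0.02   0.178]
 [ 0.428 -0.018  0.176]
 [ 0.443  0.016  0.192]
 [ 0.44   0.028  0.189]
 [ 0.439  0.035  0.19 ]
 [ 0.435  0.039  0.192]
 [ 0.438  0.048  0.19 ]
 [ 0.438  0.053  0.185]
 [ 0.438  0.059  0.186]
 [ 0.438  0.064  0.187]
 [ 0.439  0.066  0.173]
 [ 0.439  0.066  0.168]
 [ 0.441  0.067  0.165]
 [ 0.438  0.068  0.178]
 [ 0.438  0.069  0.184]
 [ 0.44   0.071  0.182]]
```

View pics/c3.png

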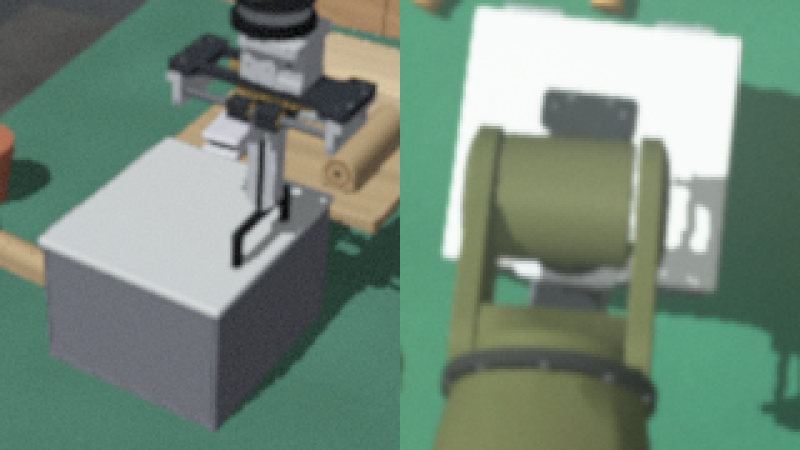

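The crop shows the closed fingers ending at the bar, around full-image pixel (345,233). I'll project the tool geometry to see which side of the bar they are on.

```bash
python3 - <<'E'
from h import *
a=cap("side");T=np.linalg.inv(a["T"])
def pj(p):
    p=np.array(p,float).reshape(-1,3);return np.round(cv2.projectPoints(p@T[:3,:3].T+T[:3,3],np.zeros(3),np.zeros(3),a["mtx"],np.array([a["k1"],0,0,0.]))[0].reshape(-1,2),1)
print("tip,tcp,grasp,bar ends mid",pj([[.4386,.0147,.167],[.4386,.0147,.178],[.4386,.0147,.186],[.434,-.025,.185],[.442,.060,.185],[.438,.0147,.185]]).tolist())
st()
im=a["pixels"][195:265,310:380]
cv2.imwrite("pics/c4.png",cv2.resize(im,(560,560),interpolation=cv2.INTER_NEAREST)[:,:,::-1])
W=pts(a)
for v in range(222,246,2): print(v,np.round(W[v,338:356:2,2],3))
E
```

```text
tip,tcp,grasp,bar ends mid [[344.3, 239.9], [344.6, 236.1], [344.7, 233.3], [353.2, 225.9], [335.2, 243.2], [344.9, 233.7]]
t 13.3 p [0.4386 0.0147 0.1781] q [-0.05  0.06  1.83 -0.    1.25  0.05] F [ 0.2  0.3 -0.4] w 0.0048 ff 0.0
222 [0.218 0.222 0.224 0.218 0.226 0.23  0.225 0.223 0.152]
224 [0.212 0.216 0.216 0.214 0.221 0.221 0.223 0.213 0.191]
226 [0.208 0.209 0.211 0.207 0.214 0.219 0.216 0.208 0.188]
228 [0.204 0.204 0.206 0.202 0.213 0.214 0.21  0.203 0.184]
230 [  nan 0.2   0.199 0.198 0.203 0.207 0.203 0.183 0.174]
232 [0.148 0.149 0.194 0.191 0.2   0.202 0.185 0.169 0.171]
234 [0.151 0.149 0.19    nan 0.191 0.184 0.15  0.163 0.164]
236 [0.148 0.19  0.189 0.189 0.183 0.148 0.149 0.155 0.156]
238 [0.189 0.19  0.187 0.183 0.148 0.15  0.148 0.15  0.152]
240 [0.19  0.188 0.182 0.149 0.15  0.15  0.148 0.147 0.147]
242 [0.188 0.182 0.148 0.151 0.149 0.148 0.149 0.148 0.147]
244 [0.184 0.148 0.15  0.149 0.148 0.149 0.15  0.15  0.147]
```

View pics/c4.png

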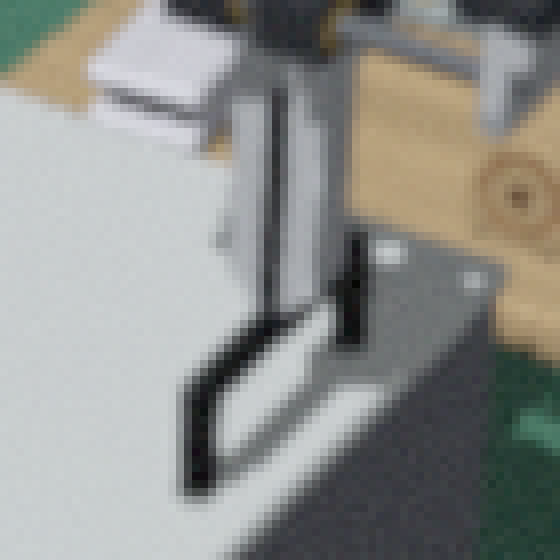

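```bash
python3 - <<'E'
from h import *
a=cap("side");W=pts(a)
for v in (212,218,224,228,230,232,234,236): print(v,[tuple(np.round(W[v,u],3)) for u in (342,345,348)])
# dark bar pixels beside the fingers
for v,u in((237,341),(240,338),(229,353),(226,354)): print("bar",v,u,np.round(W[v,u],3),a["pixels"][v,u])
print(r.sense()["q"].round(3), r.sense()["tool_rot"].round(3))
E
```

```text
212 [(np.float64(0.444), np.float64(0.024), np.float64(0.249)), (np.float64(0.441), np.float64(0.014), np.float64(0.244)), (np.float64(0.428), np.float64(0.027), np.float64(0.255))]
218 [(np.float64(0.442), np.float64(0.027), np.float64(0.235)), (np.float64(0.437), np.float64(0.023), np.float64(0.234)), (np.float64(0.428), np.float64(0.025), np.float64(0.238))]
224 [(np.float64(0.442), np.float64(0.025), np.float64(0.217)), (np.float64(0.435), np.float64(0.025), np.float64(0.22)), (np.float64(0.426), np.float64(0.028), np.float64(0.224))]
228 [(np.float64(0.441), np.float64(0.026), np.float64(0.207)), (np.float64(0.434), np.float64(0.026), np.float64(0.209)), (np.float64(0.426), np.float64(0.027), np.float64(0.213))]
230 [(np.float64(0.442), np.float64(0.025), np.float64(0.2)), (np.float64(0.433), np.float64(0.028), np.float64(0.205)), (np.float64(0.427), np.float64(0.025), np.float64(0.205))]
232 [(np.float64(0.442), np.float64(0.024), np.float64(0.195)), (np.float64(0.434), np.float64(0.025), np.float64(0.197)), (np.float64(0.425), np.float64(0.028), np.float64(0.202))]
234 [(np.float64(0.442), np.float64(0.024), np.float64(0.189)), (np.float64(0.434), np.float64(0.025), np.float64(0.192)), (np.float64(0.431), np.float64(0.013), np.float64(0.185))]
236 [(np.float64(0.437), np.float64(0.035), np.float64(0.191)), (np.float64(0.434), np.float64(0.023), np.float64(0.185)), (np.float64(0.447), np.float64(-0.028), np.float64(0.149))]
bar 237 341 [0.439 0.036 0.188] [30 29 31]
bar 240 338 [0.439 0.052 0.19 ] [27 30 34]
bar 229 353 [ 0.43  -0.015  0.183] [32 31 35]
bar 226 354 [ 0.431 -0.023  0.187] [25 26 29]
[-0.05   0.062  1.834 -0.     1.246  0.049] [ 0.741  0.671 -0.     0.   ]
```

```bash
python3 - <<'E'
from h import *
W=np.load("W0.npz")["side"]
for u in (307,310,367,364):
    print(u,[tuple(np.round(W[v,u],3)) for v in range(400,456,5)])
E
```

```text
307 [(np.float64(0.245), np.float64(0.57), np.float64(0.344)), (np.float64(0.241), np.float64(0.576), np.float64(0.345)), (np.float64(0.239), np.float64(0.582), np.float64(0.344)), (np.float64(0.237), np.float64(0.584), np.float64(0.339)), (np.float64(0.238), np.float64(0.583), np.float64(0.326)), (np.float64(0.238), np.float64(0.584), np.float64(0.319)), (np.float64(0.238), np.float64(0.584), np.float64(0.309)), (np.float64(0.254), np.float64(0.553), np.float64(0.246)), (np.float64(0.253), np.float64(0.554), np.float64(0.236)), (np.float64(0.253), np.float64(0.554), np.float64(0.224)), (np.float64(0.314), np.float64(0.439), np.float64(0.003)), (np.float64(0.309), np.float64(0.448), np.float64(0.003))]
310 [(np.float64(0.242), np.float64(0.569), np.float64(0.345)), (np.float64(0.239), np.float64(0.574), np.float64(0.345)), (np.float64(0.236), np.float64(0.579), np.float64(0.343)), (np.float64(0.236), np.float64(0.579), np.float64(0.334)), (np.float64(0.236), np.float64(0.579), np.float64(0.323)), (np.float64(0.235), np.float64(0.58), np.float64(0.316)), (np.float64(0.249), np.float64
[... 1030 characters left out ...]
 [(np.float64(0.21), np.float64(0.459), np.float64(0.235)), (np.float64(0.209), np.float64(0.458), np.float64(0.223)), (np.float64(0.208), np.float64(0.459), np.float64(0.213)), (np.float64(0.25), np.float64(0.32), np.float64(-0.001)), (np.float64(0.246), np.float64(0.33), np.float64(-0.001)), (np.float64(0.241), np.float64(0.341), np.float64(-0.0)), (np.float64(0.237), np.float64(0.351), np.float64(-0.0)), (np.float64(0.233), np.float64(0.362), np.float64(0.002)), (np.float64(0.229), np.float64(0.37), np.float64(0.0)), (np.float64(0.225), np.float64(0.38), np.float64(0.0)), (np.float64(0.221), np.float64(0.391), np.float64(0.003)), (np.float64(0.218), np.float64(0.398), np.float64(-0.001))]
```

The depth data shows the fingertips about 14 mm above the reported TCP height (they should be 11 mm below). They therefore closed just above the bar without touching it. From here on I use grasp z ≈ TCP z + 0.033. I'll reopen, go deeper and grip again.

move_arm(
  steps=[
    [[0,0,-0.02],[0,0,0],0.45],
    [[0,0,0],[0,0,0],0.45],
    [[0,0,0],[0,0,0],0.45],
    [[0,0,0],[0,0,0],0.45],
    [[0,-0.005,0.04],[0,0,0],0.45],
    [[0,0,0.04],[0,0,0],0.45],
    [[0,0,0.033],[0,0,0],0.45],
    [[0,0,0],[0,0,0],0.3],
    [[0,0,0],[0,0,0],0.05],
    [[0,0,0],[0,0,0],0.05],
    [[0,0,0],[0,0,0],0.05],
    [[0,0,0],[0,0,0],0.05],
  ],
)

```text
clock: 14.85
position: [0.4389, 0.0147, 0.1509]
tool_rot: [0.741, 0.671, 0.002, 0.002]
wrist_force: [12.8, -2.0, -3.8]
width: 0.0109
finger_force: 25.0
```

move_arm(
  steps=[
    [[0,0,0],[0,0,0],0.05],
  ],
)

```text
clock: 14.98
position: [0.4389, 0.0147, 0.151]
tool_rot: [0.741, 0.671, 0.002, 0.002]
wrist_force: [12.3, -2.2, -4.9]
width: 0.0113
finger_force: 25.0
```

Gripped: 11 mm width at 25 N. Next I follow the hinge arc, first half.

move_arm(
  steps=[
    [[0,0.014,-0.03],[0,0,0],0.05],
    [[0,0.012,-0.035],[0,0,0],0.05],
    [[0,0.014,-0.034],[0,0,0],0.05],
    [[0,0.016,-0.034],[0,0,0],0.05],
    [[0,0.018,-0.032],[0,0,0],0.05],
    [[0,0.02,-0.031],[0,0,0],0.05],
    [[0,0.022,-0.03],[0,0,0],0.05],
    [[0,0.024,-0.029],[0,0,0],0.05],
    [[0,0.026,-0.027],[0,0,0],0.05],
    [[0,0,0],[0,0,0],0.05],
  ],
)

```text
clock: 16.23
position: [0.4857, 0.0101, 0.2376]
tool_rot: [0.741, 0.671, -0.0, -0.001]
wrist_force: [-22.4, 2.3, 22.9]
width: 0.0112
finger_force: 25.0
```

```bash
python3 - <<'E'
from h import *
st()
c=cap("side");W=pts(c);hsv=cv2.cvtColor(c["pixels"],cv2.COLOR_RGB2HSV)
cv2.imwrite("pics/c5.png",cv2.resize(c["pixels"][60:340,200:480],(560,560))[:,:,::-1])
E
```

```text
t 16.23 p [0.4857 0.0101 0.2376] q [-0.05  0.12  1.63  0.    1.39  0.04] F [-22.4   2.3  22.9] w 0.0112 ff 25.0
```

View pics/c5.png

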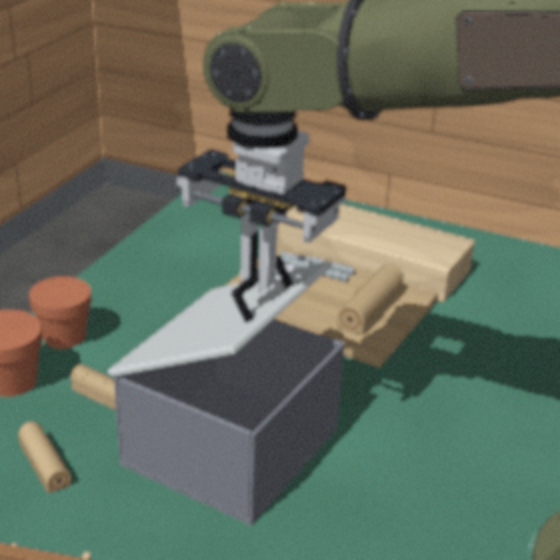

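The picture shows the lid about 30° open, with the handle held. The force is radially outward, so I'm commanding about 2 mm too close to the hinge and will correct for that.

move_arm(
  steps=[
    [[0,0.022,-0.034],[0,0,0],0.05],
    [[0,0.029,-0.025],[0,0,0],0.05],
    [[0,0.03,-0.023],[0,0,0],0.05],
    [[0,0.031,-0.021],[0,0,0],0.05],
    [[0,0.033,-0.019],[0,0,0],0.05],
    [[0,0.034,-0.017],[0,0,0],0.05],
    [[0,0.034,-0.014],[0,0,0],0.05],
    [[0,0,0],[0,0,0],0.05],
  ],
)

```text
clock: 17.27
position: [0.5514, 0.0034, 0.2825]
tool_rot: [0.741, 0.671, 0.001, 0.001]
wrist_force: [-2.5, 0.2, 7.4]
width: 0.0111
finger_force: 25.0
```

move_arm(
  steps=[
    [[0,0.035,-0.013],[0,0,0],0.05],
    [[0,0.036,-0.011],[0,0,0],0.05],
    [[0,0.037,-0.008],[0,0,0],0.05],
    [[0,0.037,-0.005],[0,0,0],0.05],
    [[0,0.037,-0.003],[0,0,0],0.05],
    [[0,0.037,-0.001],[0,0,0],0.05],
    [[0,0.03,0.001],[0,0,0],0.05],
    [[0,0,0],[0,0,0],0.05],
  ],
)

```text
clock: 18.27
position: [0.6259, -0.004, 0.2936]
tool_rot: [0.741, 0.671, 0.001, 0.001]
wrist_force: [1.9, -0.8, 3.0]
width: 0.0109
finger_force: 25.0
```

move_arm(
  steps=[
    [[0,0.025,0.001],[0,0,0],0.05],
    [[0,0.015,0.001],[0,0,0],0.05],
    [[0,0.01,0.001],[0,0,0],0.05],
    [[0,0,0],[0,0,0],0.05],
  ],
)

```text
clock: 18.77
position: [0.6403, -0.0054, 0.2921]
tool_rot: [0.741, 0.671, 0.0, 0.0]
wrist_force: [2.0, -0.7, 3.8]
width: 0.0114
finger_force: 25.0
```

move_arm(
  steps=[
    [[0,0.01,0.001],[0,0,0],0.05],
    [[0,0.007,0.001],[0,0,0],0.05],
    [[0,0,0],[0,0,0],0.05],
  ],
)

```text
clock: 19.15
position: [0.6411, -0.0054, 0.2919]
tool_rot: [0.741, 0.671, -0.004, -0.004]
wrist_force: [-39.1, 2.7, 13.2]
width: 0.0108
finger_force: 25.0
```

The stop is felt at x=0.641, so the lid is fully open. I'll relax the push, open the jaws a little and lift off.

move_arm(
  steps=[
    [[0,-0.014,-0.002],[0,0,0],0.05],
    [[0,0,0],[0,0,0],0.2],
    [[0,0,0],[0,0,0],0.27],
    [[0,0,0],[0,0,0],0.27],
    [[0,0,-0.04],[0,0,0],0.27],
    [[0,0,-0.1],[0,0,0],0.27],
    [[0,0,-0.08],[0,0,0],0.27],
    [[0,0,0],[0,0,0],0.27],
  ],
)

```text
clock: 20.15
position: [0.6408, -0.0054, 0.3601]
tool_rot: [0.741, 0.671, 0.001, 0.001]
wrist_force: [-0.0, 0.8, -0.3]
width: 0.0252
finger_force: 0.0
```

```bash
python3 - <<'E'
from h import *
st();go((.562,.367,.15),down(103));go((.562,.367,.35),down(103))
E
```

```text
t 20.15 p [ 0.6408 -0.0054  0.3601] q [-0.07  0.47  0.91  0.    1.76  0.03] F [-0.   0.8 -0.3] w 0.0252 ff 0.0
turn [ 0.004  0.005 -2.415] shift old axes [ 1.209 -0.387  0.699] new axes [-0.023  1.269  0.7  ]
turn [ 0.004  0.005 -2.415] shift old axes [ 1.209 -0.385  0.032] new axes [-0.023  1.269  0.034]
```

move_arm(
  steps=[
    [[0,0,-0.02],[0,0,-0.22],0.5],
    [[0,0,0],[0,0,-0.22],0.6],
    [[0,0,0],[0,0,-0.22],0.6],
    [[0,0,0],[0,0,-0.22],0.6],
    [[0,0,0],[0,0,-0.22],0.6],
    [[0,0,0],[0,0,-0.22],0.6],
    [[0,0,0],[0,0,-0.22],0.6],
    [[0,0,0],[0,0,-0.22],0.6],
    [[0,0,0],[0,0,-0.22],0.6],
    [[0,0,0],[0,0,-0.22],0.6],
    [[0,0,0],[0,0,-0.215],0.6],
  ],
)

```text
clock: 21.52
position: [0.6404, -0.0054, 0.3627]
tool_rot: [-0.116, 0.993, 0.0, -0.001]
wrist_force: [0.3, 0.5, 0.8]
width: 0.056
finger_force: 0.0
```

move_arm(
  steps=[
    [[0,0.08,0],[0,0,0],0.6],
    [[0,0.16,0],[0,0,0],0.6],
    [[-0.005,0.19,0],[0,0,0],0.6],
    [[-0.005,0.19,0],[0,0,0],0.6],
    [[-0.005,0.19,0],[0,0,0],0.6],
    [[-0.005,0.19,0.04],[0,0,0],0.6],
    [[-0.003,0.16,0.1],[0,0,0],0.6],
    [[0,0.08,0.14],[0,0,0],0.6],
    [[0,0.025,0.16],[0,0,0],0.6],
    [[0,0,0.14],[0,0,0],0.6],
    [[0,0,0.1],[0,0,0],0.6],
    [[0,0,0],[0,0,0],0.6],
  ],
)

```text
clock: 23.02
position: [0.5602, 0.3662, 0.1573]
tool_rot: [-0.112, 0.994, -0.001, -0.002]
wrist_force: [0.4, 0.7, 0.9]
width: 0.0563
finger_force: 0.0
```

```bash
python3 - <<'E'
from h import *
st();go((.562,.367,.064),down(103))
a=cap("side");b=cap("top")
for n,c in(("side",a),("top",b)):
    W=pts(c);m=(W[...,2]>.085)&(W[...,2]<.12)&(abs(W[...,0]-.56)<.08)&(abs(W[...,1]-.367)<.05)
    p=W[m]
    if len(p)>20: print(n,len(p),cv2.minAreaRect(p[:,:2].astype(np.float32)*1000))
save(a,"pics/s6.png")
W=pts(a);m=(W[...,2]>.16)&(W[...,2]<.36)&(abs(W[...,1])<.11)&(W[...,0]>.57)&(W[...,0]<.66);p=W[m]
k=(p[:,2]>.2)&(p[:,2]<.33);A=np.c_[p[k][:,2],p[k][:,1],np.ones(k.sum())];print("lid",k.sum(),np.linalg.lstsq(A,p[k][:,0],rcond=None)[0])
E
```

```text
t 23.02 p [0.5602 0.3662 0.1573] q [ 0.52  0.6   1.17  0.    1.37 -1.27] F [0.4 0.7 0.9] w 0.0563 ff 0.0
turn [-0.002 -0.006 -0.003] shift old axes [-0.008  0.002  0.311] new axes [-0.007  0.001  0.311]
side 837 ((562.8663940429688, 368.5292053222656), (120.9505386352539, 32.778343200683594), 13.559309005737305)
top 235 ((538.3720703125, 356.6570739746094), (70.9040756225586, 23.200857162475586), 15.129962921142578)
lid 141 [-0.13634171  0.1031657   0.63666363]
```

move_arm(
  steps=[
    [[-0.008,0.002,0.09],[0,0,0],0.6],
    [[0,0,0.1],[0,0,0],0.6],
    [[0,0,0.07],[0,0,0],0.6],
    [[0,0,0.035],[0,0,0],0.6],
    [[0,0,0.016],[0,0,0],0.5],
    [[0,0,0],[0,0,0],0.3],
    [[0,0,0],[0,0,0],0.05],
    [[0,0,0],[0,0,0],0.05],
    [[0,0,0],[0,0,0],0.05],
    [[0,0,0],[0,0,0],0.05],
    [[0,0,0],[0,0,0],0.05],
  ],
  grip_force=45,
)

```text
clock: 24.5
position: [0.5642, 0.3672, 0.0669]
tool_rot: [-0.113, 0.994, 0.0, 0.0]
wrist_force: [-0.7, -0.4, 3.5]
width: 0.0136
finger_force: 45.0
```

move_arm(
  steps=[
    [[0,0,0],[0,0,0],0.05],
  ],
)

```text
clock: 24.62
position: [0.5642, 0.3672, 0.0669]
tool_rot: [-0.113, 0.994, 0.0, 0.0]
wrist_force: [-0.6, 0.5, 4.5]
width: 0.0138
finger_force: 45.0
```

move_arm(
  steps=[
    [[0,0,-0.02],[0,0,0],0.05],
    [[0,0,-0.05],[0,0,0],0.05],
    [[0,0,-0.1],[0,0,0],0.05],
    [[0,0,-0.13],[0,0,0],0.05],
    [[0,0,-0.13],[0,0,0.05],0.05],
    [[0,0,-0.13],[0,0,0.08],0.05],
    [[0,0,-0.1],[0,0,0.1],0.05],
    [[0,0,-0.08],[0,0,0.1],0.05],
    [[0,0,-0.03],[0,0,0.06],0.05],
    [[0,0,0],[0,0,0.026],0.05],
    [[0,0,0],[0,0,0],0.05],
  ],
)

```text
clock: 26.0
position: [0.5639, 0.367, 0.2971]
tool_rot: [0.05, 0.999, -0.0, -0.0]
wrist_force: [-0.2, 0.1, -4.1]
width: 0.0137
finger_force: 45.0
```

```bash
python3 - <<'E'
from h import *
st();go((.508,.045,.295),down(84.3))
c=cap("side");save(c,"pics/s7.png")
E
```

```text
t 26.0 p [0.5639 0.367  0.2971] q [ 0.52  0.55  0.93 -0.    1.66 -0.95] F [-0.2  0.1 -4.1] w 0.0137 ff 45.0
turn [-0.001 -0.001 -0.   ] shift old axes [ 0.079 -1.086  0.008] new axes [ 0.079 -1.086  0.007]
```

View pics/s7.png

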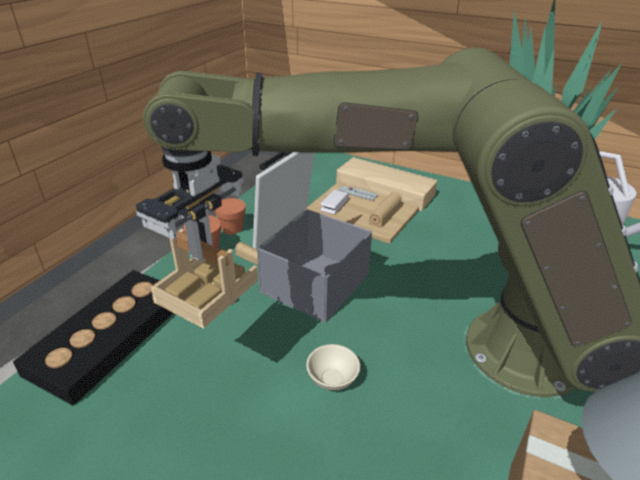

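Picture: the tray is level with its blocks at (195,285), the lid stands open at (282,205), and the log lies on the shelf at (385,208). Now I carry it over the bin.

move_arm(
  steps=[
    [[0.003,-0.04,0],[0,0,0],0.05],
    [[0.006,-0.08,0],[0,0,0],0.05],
    [[0.009,-0.12,0],[0,0,0],0.05],
    [[0.01,-0.14,0],[0,0,0],0.05],
    [[0.01,-0.14,0],[0,0,0],0.05],
    [[0.01,-0.14,0],[0,0,0],0.05],
    [[0.01,-0.14,0],[0,0,0],0.05],
    [[0.009,-0.12,0],[0,0,0],0.05],
    [[0.006,-0.09,0],[0,0,0],0.05],
    [[0.004,-0.05,0],[0,0,0],0.05],
    [[0.002,-0.026,0],[0,0,0],0.05],
    [[0,0,0],[0,0,0],0.05],
  ],
)

```text
clock: 27.55
position: [0.5079, 0.0453, 0.2975]
tool_rot: [0.05, 0.999, 0.0, 0.0]
wrist_force: [0.1, 0.4, -2.9]
width: 0.0134
finger_force: 45.0
```

move_arm(
  steps=[
    [[0,0,0.04],[-0.1,0,0],0.05],
    [[0,0,0.04],[-0.1,0,0],0.05],
    [[0,0,0],[0,0,0],0.05],
  ],
)

```text
clock: 27.92
position: [0.5078, 0.0461, 0.2728]
tool_rot: [0.05, 0.996, 0.078, 0.003]
wrist_force: [0.8, 1.2, -3.3]
width: 0.0136
finger_force: 45.0
```

```bash
python3 - <<'E'
from h import *
st();s=r.sense();print(R.from_quat(s["tool_rot"]).apply([[0,0,1],[1,0,0]]).round(3))
E
```

```text
t 27.93 p [0.5078 0.0461 0.2728] q [-0.07  0.15  1.53  0.16  1.47 -1.56] F [ 0.8  1.2 -3.3] w 0.0136 ff 45.0
[[ 0.014  0.155 -0.988]
 [-0.995  0.101  0.002]]
```

move_arm(
  steps=[
    [[0,0,0],[-0.12,0,0],0.05],
    [[0,0,0],[-0.12,0,0],0.05],
    [[0,0,0],[-0.12,0,0],0.05],
    [[0,0,0],[-0.12,0,0],0.05],
    [[0,0,0],[-0.12,0,0],0.05],
    [[0,0,0],[-0.12,0,0],0.05],
    [[0,0,0],[-0.12,0,0],0.05],
    [[0,0,0],[-0.12,0,0],0.05],
    [[0,0,0],[-0.12,0,0],0.05],
    [[0,0,0],[-0.12,0,0],0.05],
    [[0,0,0],[0,0,0],0.05],
    [[0,0,0],[0,0,0],0.05],
  ],
)

```text
clock: 29.42
position: [0.5082, 0.0466, 0.274]
tool_rot: [0.042, 0.852, 0.52, 0.026]
wrist_force: [-1.3, 0.3, -2.0]
width: 0.0139
finger_force: 45.0
```

```bash
python3 - <<'E'
from h import *
st();s=r.sense();print(R.from_quat(s["tool_rot"]).apply([[0,0,1],[1,0,0]]).round(3))
c=cap("side");save(c,"pics/s8.png")
E
```

```text
t 29.43 p [0.5082 0.0466 0.274 ] q [-0.47  0.32  1.68  0.99  1.68 -2.12] F [-1.3  0.3 -2. ] w 0.0139 ff 45.0
[[ 0.088  0.885 -0.457]
 [-0.995  0.098 -0.001]]
```

View pics/s8.png

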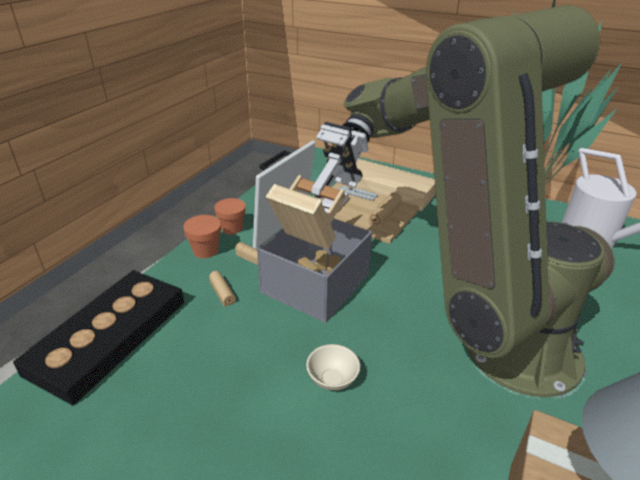

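The picture shows the tray tipped at (305,215) and blocks in the bin at (320,262). Wrist force fell by about 1.8 N, which matches four blocks. I'll tip it back and return to the bench.

move_arm(
  steps=[
    [[0,0,0],[0.14,0,0],0.05],
    [[0,0,0],[0.14,0,0],0.05],
    [[0,0,0],[0.14,0,0],0.05],
    [[0,0,0],[0.14,0,0],0.05],
    [[0,0,0],[0.14,0,0],0.05],
    [[0,0,0],[0.14,0,0],0.05],
    [[0,0,0],[0.14,0,0],0.05],
    [[0,0,-0.02],[0.14,0,0],0.05],
    [[0,0,-0.03],[0.14,0,0],0.05],
    [[0,0,-0.04],[0.14,0,0],0.05],
    [[0,0,0],[0,0,0],0.05],
  ],
)

```text
clock: 30.85
position: [0.5079, 0.0425, 0.3016]
tool_rot: [0.049, 0.999, -0.0, 0.002]
wrist_force: [-0.4, -1.0, -0.9]
width: 0.0136
finger_force: 45.0
```

```bash
python3 - <<'E'
from h import *
st();go((.564,.367,.29),down(84.3));go((.564,.367,.075),down(103))
E
```

```text
t 30.85 p [0.5079 0.0425 0.3016] q [ 0.01  0.15  1.46 -0.    1.54 -1.46] F [-0.4 -1.  -0.9] w 0.0136 ff 45.0
turn [0.    0.004 0.002] shift old axes [-0.081  1.095  0.039] new axes [-0.079  1.095  0.039]
turn [-0.001  0.004 -0.413] shift old axes [-0.078  1.095  0.756] new axes [-0.426  1.012  0.755]
```

move_arm(
  steps=[
    [[-0.005,0.07,0],[0,0,0],0.05],
    [[-0.01,0.14,0],[0,0,0],0.05],
    [[-0.012,0.17,0],[0,0,0],0.05],
    [[-0.013,0.18,0],[0,0,0],0.05],
    [[-0.013,0.18,0],[0,0,0],0.05],
    [[-0.012,0.17,0],[0,0,0],0.05],
    [[-0.009,0.12,0],[0,0,0],0.05],
    [[-0.005,0.065,0],[0,0.004,-0.013],0.05],
    [[0,0,0],[0,0,-0.1],0.05],
    [[0,0,0.05],[0,0,-0.15],0.05],
    [[0,0,0.1],[0,0,-0.15],0.05],
    [[0,0,0.1],[0,0,0],0.05],
  ],
)

```text
clock: 32.35
position: [0.5638, 0.3652, 0.224]
tool_rot: [-0.112, 0.994, 0.001, -0.002]
wrist_force: [0.3, -0.2, -0.9]
width: 0.0139
finger_force: 45.0
```

```bash
python3 - <<'E'
from h import *
st();go((.564,.367,.075),down(103))
c=cap("top");W=pts(c);hsv=cv2.cvtColor(c["pixels"],cv2.COLOR_RGB2HSV)
# tan pixels within the bin
ex=np.array([.995,-.099]);ey=np.array([.099,.995]);d=W[...,:2]-np.array([.52,.0085])
a,b=d@ex,d@ey
m=(abs(a)<.095)&(abs(b)<.105)&(W[...,2]<.135)&(hsv[...,0]>8)&(hsv[...,0]<30)&(hsv[...,1]>60)
area=m.sum()*((W[240,320]-c["T"][:3,3])[2]/471)**2*1e6
print("tan px in bin",m.sum(),"area mm2",round(area),"z pct",np.nanpercentile(W[m][:,2],[2,50,98]))
n,l,stt,ce=cv2.connectedComponentsWithStats(m.astype(np.uint8));print(stt[1:,:].tolist())
E
```

```text
t 32.35 p [0.5638 0.3652 0.224 ] q [ 0.52  0.57  1.07  0.    1.51 -1.28] F [ 0.3 -0.2 -0.9] w 0.0139 ff 45.0
turn [ 0.004 -0.004 -0.002] shift old axes [-0.003  0.004  0.497] new axes [-0.002  0.006  0.497]
tan px in bin 1073 area mm2 7223 z pct [0.00435424 0.03272567 0.04108837]
[[320, 222, 17, 23, 230], [333, 230, 26, 33, 607], [314, 265, 24, 15, 236]]
```

The tan areas in the bin are about one, two and one blocks, so all four are in. I'll lower the tray.

move_arm(
  steps=[
    [[0,0.005,0.1],[0.004,-0.004,0],0.05],
    [[0,0,0.13],[0,0,0],0.05],
    [[0,0,0.12],[0,0,0],0.05],
    [[0,0,0.08],[0,0,0],0.05],
    [[0,0,0.04],[0,0,0],0.05],
    [[0,0,0.02],[0,0,0],0.05],
    [[0,0,0.01],[0,0,0],0.05],
    [[0,0,0.005],[0,0,0],0.05],
    [[0,0,0.005],[0,0,0],0.05],
    [[0,0,0],[0,0,0],0.05],
  ],
)

```text
clock: 33.65
position: [0.5634, 0.3668, 0.0721]
tool_rot: [-0.112, 0.994, -0.001, 0.0]
wrist_force: [0.4, -0.5, -0.7]
width: 0.0135
finger_force: 45.0
```

move_arm(
  steps=[
    [[0,0,0.005],[0,0,0],0.05],
    [[0,0,0.005],[0,0,0],0.05],
    [[0,0,0.005],[0,0,0],0.05],
    [[0,0,0.004],[0,0,0],0.05],
    [[0,0,0],[0,0,0],0.05],
  ],
)

```text
clock: 34.28
position: [0.5636, 0.3667, 0.0669]
tool_rot: [-0.112, 0.994, -0.001, 0.001]
wrist_force: [-1.9, -3.0, 4.6]
width: 0.0138
finger_force: 45.0
```

Contact. Now I release, rise and head back to the handle.

move_arm(
  steps=[
    [[0,0,0],[0,0,0],0.25],
    [[0,0,0],[0,0,0],0.4],
    [[0,0,0],[0,0,0],0.5],
    [[0,0,-0.03],[0,0,0],0.5],
    [[0,0,-0.1],[0,0,0],0.5],
    [[0,0,-0.18],[0,0,0],0.4],
    [[0,0,-0.2],[0,0,0],0.3],
    [[0,0,-0.2],[0,0,0],0.27],
    [[0,0,-0.15],[0,0,0],0.27],
    [[0,0,-0.13],[0,0,0],0.27],
    [[0,0,0],[0,0,0],0.27],
  ],
)

```text
clock: 35.65
position: [0.5634, 0.3675, 0.3672]
tool_rot: [-0.112, 0.994, 0.0, 0.003]
wrist_force: [0.9, -0.6, -0.5]
width: 0.0254
finger_force: 0.0
```

```bash
python3 - <<'E'
from h import *
st();go((.6408,-.0054,.36),down(-5.7))
for n in("side","top"):
    c=cap(n);W=pts(c)
    m=(W[...,2]>.085)&(W[...,2]<.12)&(abs(W[...,0]-.56)<.08)&(abs(W[...,1]-.367)<.06);p=W[m];print(n,"bar",len(p),cv2.minAreaRect(p[:,:2].astype(np.float32)*1000) if len(p)>9 else 0,np.percentile(p[:,2],98) if len(p)>9 else 0)
    m=(W[...,2]>.16)&(W[...,2]<.36)&(abs(W[...,1])<.11)&(W[...,0]>.57)&(W[...,0]<.66);p=W[m]
    if n=="side":
        k=(p[:,2]>.2)&(p[:,2]<.33);A=np.c_[p[k][:,2],p[k][:,1],np.ones(k.sum())];print("lid",k.sum(),np.linalg.lstsq(A,p[k][:,0],rcond=None)[0])
E
```

```text
t 35.65 p [0.5634 0.3675 0.3672] q [ 0.52  0.56  0.75 -0.    1.82 -1.27] F [ 0.9 -0.6 -0.5] w 0.0254 ff 0.0
turn [0.007 0.006 2.412] shift old axes [ 0.025 -1.269  0.024] new axes [-1.211  0.38   0.024]
side bar 838 ((562.8411254882812, 367.6755676269531), (122.07856750488281, 34.15662384033203), 13.15941047668457) 0.112171091117303
lid 2459 [-0.01950359  0.09620854  0.60908277]
top bar 427 ((561.859619140625, 366.0837707519531), (121.31999969482422, 31.669864654541016), 13.441946983337402) 0.11466208425228246
```

move_arm(
  steps=[
    [[0,0,0],[0.004,0.004,0.22],0.27],
    [[0,0,0],[0,0,0.22],0.27],
    [[0,0,0],[0,0,0.22],0.27],
    [[0,0,0],[0,0,0.22],0.27],
    [[0,0,0],[0,0,0.22],0.27],
    [[0,0,0],[0,0,0.22],0.27],
    [[0,0,0],[0,0,0.22],0.27],
    [[0,0,0],[0,0,0.22],0.27],
    [[0,0,0],[0,0,0.22],0.27],
    [[0,0,0],[0,0,0.22],0.27],
    [[0,0,0],[0,0,0.212],0.27],
  ],
)

```text
clock: 37.12
position: [0.563, 0.3672, 0.3616]
tool_rot: [0.743, 0.669, -0.004, 0.001]
wrist_force: [-0.0, 0.0, 0.5]
width: 0.0258
finger_force: 0.0
```

move_arm(
  steps=[
    [[-0.08,0.025,0],[0,0,0],0.27],
    [[-0.15,0.047,0],[0,0,0],0.27],
    [[-0.18,0.056,0],[0,0,0],0.27],
    [[-0.18,0.056,0],[0,0,0],0.27],
    [[-0.18,0.056,0],[0,0,0],0.27],
    [[-0.18,0.056,0],[0,0,0],0.27],
    [[-0.15,0.047,0],[0,0,0],0.27],
    [[-0.08,0.025,0],[0,0,0],0.27],
    [[-0.031,0.012,0],[0,0,0],0.27],
    [[0,0,0],[0,0,0],0.27],
  ],
)

```text
clock: 38.38
position: [0.6405, -0.0052, 0.3644]
tool_rot: [0.741, 0.671, -0.003, 0.001]
wrist_force: [-0.2, 0.2, -0.0]
width: 0.0254
finger_force: 0.0
```

```bash
python3 - <<'E'
from h import *
st();go((.6412,-.0054,.293),down(-5.7))
E
```

```text
t 38.38 p [ 0.6405 -0.0052  0.3644] q [-0.06  0.47  0.89 -0.01  1.78  0.04] F [-0.2  0.2 -0. ] w 0.0254 ff 0.0
turn [-0.003  0.007 -0.   ] shift old axes [0.001 0.003 0.238] new axes [-0.     0.002  0.238]
```

move_arm(
  steps=[
    [[0,0.002,0.06],[-0.003,0.006,0],0.27],
    [[0,0,0.08],[0,0,0],0.27],
    [[0,0,0.06],[0,0,0],0.27],
    [[0,0,0.038],[0,0,0],0.27],
    [[0,0,0],[0,0,0],0.27],
    [[0,0,0],[0,0,0],0.05],
    [[0,0,0],[0,0,0],0.05],
    [[0,0,0],[0,0,0],0.05],
    [[0,0,0],[0,0,0],0.05],
  ],
  grip_force=25,
)

```text
clock: 39.5
position: [0.6409, -0.0055, 0.2946]
tool_rot: [0.741, 0.671, -0.0, 0.001]
wrist_force: [-4.4, 1.1, 2.8]
width: 0.0111
finger_force: 25.0
```

move_arm(
  steps=[
    [[0,-0.03,-0.004],[0,0,0],0.05],
    [[0,-0.037,-0.001],[0,0,0],0.05],
    [[0,-0.037,0.001],[0,0,0],0.05],
    [[0,-0.037,0.003],[0,0,0],0.05],
    [[0,-0.037,0.005],[0,0,0],0.05],
    [[0,-0.037,0.008],[0,0,0],0.05],
    [[0,-0.036,0.01],[0,0,0],0.05],
    [[0,-0.035,0.012],[0,0,0],0.05],
    [[0,-0.035,0.014],[0,0,0],0.05],
    [[0,0,0],[0,0,0],0.05],
  ],
)

```text
clock: 40.75
position: [0.5447, 0.004, 0.28]
tool_rot: [0.741, 0.671, 0.0, 0.001]
wrist_force: [-4.3, 1.9, 4.6]
width: 0.0111
finger_force: 25.0
```

move_arm(
  steps=[
    [[0,-0.036,0.017],[0,0,0],0.05],
    [[0,-0.033,0.018],[0,0,0],0.05],
    [[0,-0.031,0.02],[0,0,0],0.05],
    [[0,-0.03,0.022],[0,0,0],0.05],
    [[0,-0.029,0.024],[0,0,0],0.05],
    [[0,-0.027,0.026],[0,0,0],0.05],
    [[0,-0.026,0.027],[0,0,0],0.05],
    [[0,0,0],[0,0,0],0.05],
  ],
)

```text
clock: 41.75
position: [0.4812, 0.0103, 0.232]
tool_rot: [0.741, 0.671, -0.001, -0.0]
wrist_force: [-1.0, 3.9, -2.5]
width: 0.0113
finger_force: 25.0
```

move_arm(
  steps=[
    [[0,-0.026,0.03],[0,0,0],0.05],
    [[0,-0.023,0.031],[0,0,0],0.05],
    [[0,-0.021,0.032],[0,0,0],0.05],
    [[0,-0.018,0.033],[0,0,0],0.05],
    [[0,-0.016,0.034],[0,0,0],0.05],
    [[0,-0.014,0.034],[0,0,0],0.05],
    [[0,-0.012,0.03],[0,0,0],0.05],
    [[0,0,0],[0,0,0],0.05],
  ],
)

```text
clock: 42.75
position: [0.4429, 0.0139, 0.1649]
tool_rot: [0.741, 0.671, -0.001, 0.0]
wrist_force: [-1.7, 2.8, -2.0]
width: 0.0113
finger_force: 25.0
```

move_arm(
  steps=[
    [[0,-0.007,0.025],[0,0,0],0.05],
    [[0,-0.004,0.015],[0,0,0],0.05],
    [[0,-0.002,0.008],[0,0,0],0.05],
    [[0,0,0.006],[0,0,0],0.05],
    [[0,0,0],[0,0,0],0.05],
  ],
)

```text
clock: 43.38
position: [0.4388, 0.0143, 0.15]
tool_rot: [0.741, 0.671, -0.001, 0.0]
wrist_force: [-10.8, 2.8, 10.7]
width: 0.0116
finger_force: 25.0
```

move_arm(
  steps=[
    [[0,0.003,0.004],[0,0,0],0.05],
    [[0,0,0.003],[0,0,0],0.05],
    [[0,0,0],[0,0,0],0.05],
  ],
)

```text
clock: 43.75
position: [0.4389, 0.0143, 0.1493]
tool_rot: [0.741, 0.671, -0.001, -0.0]
wrist_force: [-28.4, 2.9, 34.1]
width: 0.0113
finger_force: 25.0
```

```bash
python3 - <<'E'
from h import *
st();c=cap("side");W=pts(c);hsv=cv2.cvtColor(c["pixels"],cv2.COLOR_RGB2HSV)
m=(W[...,2]>.135)&(W[...,2]<.17)&(hsv[...,1]<40)&(hsv[...,2]>150)&(abs(W[...,0]-.52)<.1)&(abs(W[...,1])<.11);p=W[m]
A=np.c_[p[:,0]-.52,p[:,1],np.ones(len(p))];print(len(p),np.linalg.lstsq(A,p[:,2],rcond=None)[0].round(4))
E
```

```text
t 43.75 p [0.4389 0.0143 0.1493] q [-0.05  0.1   1.87 -0.    1.18  0.05] F [-28.4   2.9  34.1] w 0.0113 ff 25.0
3167 [-6.000e-04  1.000e-04  1.489e-01]
```

The lid is flat, with a slope of -0.0006 and a 34 N reaction from the rim. I'll relax, release and retreat.

move_arm(
  steps=[
    [[0,0.002,-0.006],[0,0,0],0.05],
    [[0,0,0],[0,0,0],0.3],
    [[0,0,0],[0,0,0],0.45],
    [[0,0,0],[0,0,0],0.45],
    [[0,0,0],[0,0,0],0.45],
    [[0,0,-0.05],[0,0,0],0.45],
    [[0,0,-0.12],[0,0,0],0.45],
    [[0,0,-0.15],[0,0,0],0.45],
    [[0,0,-0.15],[0,0,0],0.45],
    [[0,0,-0.05],[0,0,0],0.45],
    [[0,0,0],[0,0,0],0.45],
    [[0,0,0],[0,0,0],0.45],
  ],
)

```text
clock: 45.3
position: [0.4405, 0.0143, 0.304]
tool_rot: [0.741, 0.671, -0.001, -0.0]
wrist_force: [-0.8, -0.0, -0.6]
width: 0.0424
finger_force: 0.0
```

```bash
python3 - <<'E'
from h import *
st();c=cap("side");W=pts(c);hsv=cv2.cvtColor(c["pixels"],cv2.COLOR_RGB2HSV)
m=(W[...,2]>.135)&(W[...,2]<.18)&(hsv[...,1]<40)&(hsv[...,2]>150)&(abs(W[...,0]-.52)<.1)&(abs(W[...,1])<.11);p=W[m]
A=np.c_[p[:,0]-.52,p[:,1],np.ones(len(p))];print("lid",len(p),np.linalg.lstsq(A,p[:,2],rcond=None)[0].round(4))
W0=np.load("W0.npz")["side"]
def rect(W,a,b,z0,z1):
    m=(abs(W[...,0]-a)<.09)&(abs(W[...,1]-b)<.09)&(W[...,2]>z0)&(W[...,2]<z1);p=W[m];return len(p),np.round(p.mean(0),4) if len(p) else 0
for n,a in(("dish",(.344,.269,.02,.07)),("tray",(.5625,.366,.085,.13)),("log",(.466,-.36,.045,.1)),):print(n,rect(W,*a),rect(W0,*a))
Wt=pts(cap("top"));Wt0=np.load("W0.npz")["top"]
for n,a in(("brush",(.635,-.335,.03,.058)),("clip",(.60,-.45,.024,.04)),("dish",(.344,.269,.02,.07))):print(n,rect(Wt,*a),rect(Wt0,*a))
E
```

```text
t 45.3 p [0.4405 0.0143 0.304 ] q [-0.05 -0.01  1.62 -0.    1.54  0.05] F [-0.8 -0.  -0.6] w 0.0424 ff 0.0
lid 3542 [-0.0011 -0.0002  0.149 ]
dish (1033, array([0.3491, 0.2586, 0.0345])) (231, array([0.3565, 0.2866, 0.0385]))
tray (830, array([0.5592, 0.3713, 0.1027])) (836, array([0.5599, 0.372 , 0.1026]))
log (407, array([ 0.4601, -0.3507,  0.0573])) (0, 0)
brush (791, array([ 0.6274, -0.3442,  0.0471])) (804, array([ 0.6269, -0.3442,  0.047 ]))
clip (668, array([ 0.5973, -0.4458,  0.0305])) (662, array([ 0.597 , -0.4454,  0.0304]))
dish (739, array([0.3424, 0.276 , 0.0347])) (741, array([0.3432, 0.2767, 0.0348]))
```

Everything is in place and the robot is clear. Handing in.

```bash
python3 -c "
from rig import r
print(r.finish_job())"
```

```text
the job is handed in; nothing more can be done
None
```

I handed the job in at about 45 s, with the log flat on the shelf, all four feed blocks in the bin, the empty tray upright on the bench, the lid shut, and the dish, clipper and brush undisturbed.

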